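# Bring the gold-lidded jar round to the front of the spice carousel

## Task

With a fingertip, push on the upright wire dividers of the spice carousel to turn it gently until the gold-lidded brown jar has come round to the middle of the gap in the rail at the front, clicked in there and at rest. Do not grip the carousel and do not touch or lift the jars: let all four ride along upright, each in its own compartment. Leave the things that lie and stand about on the worktop where they are.

Things in the scene. Friction and masses are not known exactly. Their poses are not given: they have to be found in the camera images.
- carousel: spice carousel, its fixed base: dark steel base plate, 254 mm across, 12 mm thick, with a steel wire gallery rail round its edge, 65 mm high, that has one gap of 86 degrees at the front. Origin: centre of the underside, on the vertical turning axis; z up; -x points to the middle of the gap (within 0.3 rad of the world's -x, toward the robot)
- carousel_front (a point): the middle of the gap in the rail, on the base plate's upper face, 122 mm in front of the turning axis and 12 mm above the worktop
- tray (a point): centre of the bamboo tray's upper face, on the axis, 34 mm above the worktop; turns with the tray. Tray 230 mm across; five equal compartments parted by five upright wire dividers (spokes) round a steel post (24 mm thick, 165 mm high). The point's +x points along one divider, the others follow every 72 degrees; the tallest jar's top is 121 mm above the worktop
- divider (a point): one of the five dividers: point on the centre line of its top bar, 80 mm from the axis, 157 mm above the worktop; turns with the tray. A divider is an inverted U of 6 mm wire in a vertical plane through the axis: top bar level from the post to 97 mm out, then down to the tray 107 mm out. A fingertip 130 to 135 mm above the worktop pushes the top bar and clears the jars
- turntable (a joint): turning of the tray in rad, anticlockwise from above positive, 0 at the start, no stops. The bearing clicks at multiples of 1.2566 rad (72 degrees), each with a compartment square in the gap. It resists up to half way (36 degrees; about 2 N at a divider 80 mm out when slow, 5 N when fast), then runs on by itself to the next click; let go earlier, it springs back
- ghee_jar: the jar to bring to the front: squat glass jar with a gold screw lid and dark brown label, 59 mm across, 87 mm high, about 0.3 kg, loose in one of the compartments, 75 mm from the axis. Origin: centre of its underside. At the start the front compartment is empty and the four jars stand in the other four in any order
- jar_2: glass jar with salmon-red contents and a silver lid, 70 mm across, 85 mm high, in another compartment; origin: centre of its underside
- salt_flakes: low jar with a white lid and yellow label, 65 mm across, 59 mm high, in another compartment; origin: centre of its underside
- nutmeg_tin: low grey-lidded tin with a dark green band, 57 mm across, 39 mm high, in another compartment; origin: centre of its underside
- jigger: brass double jigger, 45 mm across, 91 mm high, standing on the worktop near its front edge, right of the carousel; bystander, origin under its centre
- shot_glass: small clear glass, 48 mm across, 58 mm high, on the worktop behind and right of the carousel; bystander, origin under its centre
- muddler: wooden muddler, 201 mm long, 31 mm thick, lying on the worktop right of the carousel; bystander, origin under its middle
- tape_1: roll of tape, 96 mm across, 25 mm high, lying at the left; bystander, origin under its centre
- matchbox: red matchbox, 37x56x16 mm, lying at the front right; bystander, origin under its centre
Mind the look-alikes: they are no part of the job. Leave any blue look-alike of the jar_2 alone. What is shaped like the salt_flakes but purple is not meant.

How it is judged (in metres and radians):
On the way:
1. a finger pushes on the carousel (more than 0.5 N for 0.2 s) (contact force between the fingers and carousel above 0.5 N), for 0.2 s.
At the end, for the whole second after the job is handed in: Ghee jar within 20 mm sideways of the middle of the rail gap and at least 58 mm in front of the axis; tray at rest (below 0.1 rad/s); all four jars upright (0.1 rad), at tray height (6 mm), 50 to 95 mm from the axis (x of ghee_jar in the frame of carousel below -0.058 m and y of ghee_jar in the frame of carousel between -0.02 and 0.02 m and velocity of joint turntable between -0.1 and 0.1 rad/s and horizontal distance between ghee_jar and carousel between 0.05 and 0.095 m and angle between each of ghee_jar, jar_2, salt_flakes, nutmeg_tin's own z axis and vertical below 0.1 rad and height (world z) of ghee_jar between 0.028 and 0.04 m and horizontal distance between jar_2 and carousel between 0.05 and 0.095 m and height (world z) of jar_2 between 0.028 and 0.04 m and horizontal distance between salt_flakes and carousel between 0.05 and 0.095 m and height (world z) of salt_flakes between 0.028 and 0.04 m and horizontal distance between nutmeg_tin and carousel between 0.05 and 0.095 m and height (world z) of nutmeg_tin between 0.028 and 0.04 m); the robot touches nothing.
It fails at once if a jar is lifted more than 15 mm off the tray or tipped by more than 0.3 rad (height (world z) of any of ghee_jar, jar_2, salt_flakes, nutmeg_tin above 0.049 m or angle between any of ghee_jar, jar_2, salt_flakes, nutmeg_tin's own z axis and vertical above 0.3 rad).
It fails at once if the fingers or the arm press on a jar with more than 1 N (contact force between any of the fingers, the arm and ghee_jar above 1 N or contact force between any of the fingers, the arm and jar_2 above 1 N or contact force between any of the fingers, the arm and salt_flakes above 1 N or contact force between any of the fingers, the arm and nutmeg_tin above 1 N).
It fails at once if the carousel is spun faster than 4 rad/s (velocity of joint turntable above 4 rad/s or velocity of joint turntable below -4 rad/s).
It fails at once if the carousel is gripped or pushed with more than 15 N (contact force between any of the fingers, the arm and carousel above 15 N).
It fails at once if a thing on the worktop beside the carousel is moved by more than 20 mm (distance of any of jigger, shot_glass, muddler, tape_1, matchbox from where it was at the start of the episode above 0.02 m).
It also fails if it takes over 48 s, if anything falls off the work surface, if the arm or the gripper's body presses on something with over 40 N, if the wrist force passes 120 N, or if a joint passes its speed limit or range.

## Robot

A 6-joint arm with a two-finger parallel gripper is mounted at the origin on a cart in front of the work surface, level with it; the furniture and walls round the work are solid. World frame = base frame: x ahead of the robot, y to its left, z up, the work surface at z = 0. Lengths are in mm, angles in rad, forces in N, time in s.
With the tool pointing down it reaches from about 250 to 775 mm from the base axis. Payload 8.9 kg.
Tool frame: the origin (TCP) lies at the very end of the fingers, on their centre line; the grasp point (between the pads) lies r.grip_depth behind it (r.grip_depth is the distance from the TCP to the grasp point, in mm); z points along the fingers, y is the line along which they close (so a half turn about z gives the same grasp; the last joint's range is limited). The gripper opens to 85 mm and grips with 20 to 120 N. Pads are 22 mm wide; open, the fingers measure 114 mm over their backs; the gripper's body (76 mm by 85 mm) begins 54 mm behind the grasp point. The pads swing forward as they close: fully open they stand 13 mm farther back than shut.
Start: joints at [-1.419, 0.291, -0.153, 1.127, 0, 1.431], TCP at [150.529, -502.956, 231.305] pointing down, gripper open.
Joint ranges: [-2.52, 2.52], [-0.91, 1.74], [-1.3, 1.37], [-1.96, 2.02], [-1.52, 1.47], [-3.14, 3.14]. Speed limits (rad/s): [2.22, 2.22, 2.79, 3.14, 3.14, 3.14].

## Interface

Orientations are given as a 3x3 rotation matrix whose columns are the frame's x, y, z axes.
In Python, from plant import r gives the robot as it stands.
- The arm moves only by the tool jog_arm, never from a script. Its argument "series" is a list of rows, each an object of numbers: "x", "y", "z": the shift along the tool's x, y, z as a fraction of full scale; "turn": the turn about the tool's z as a fraction of full scale. In form: [{"x": .., "y": .., "z": .., "turn": ..}, ...]. A call has 1 to 5 rows; each row shifts and turns the commanded pose from where the row before left it, along the tool's axes as they then stand; what a row does not reach is not made up. Full scale, the value 1, is 30 mm for a shift and 8 degrees for a turn. A row lasts 1/8 s, in which the tool goes at most 62.5 mm and 10.7 degrees, less where a joint would pass 70% of its speed; a pose out of reach is approached as far as the arm can. A call with a number of a shift or a turn outside -1 to 1 is refused whole. A call with a gripper value outside its range is refused whole. "fingers" is the opening, from -1 (shut) to 1 (fully open), set as the call begins (left out, the last holds). The fingers move at their own pace and stop on an object; "force" is the grip in N (left out, the last holds). Time passes only in rows, so rows that do not move let the fingers close. It gives the time, the measured TCP pose, the force, the opening and the grip force at its end, in the units of the state.
- r.observe(): the state, without advancing time (a new reading comes with each control period).
- r.camera(name): name is "side" or "top" or "wrist"; returns a dict with "image" (384x512x3 uint8, red, green, blue), "depth" (384x512 float32, mm along the optical axis (not along the pixel's ray), 0 where there is no reading), "fx", "fy", "cx", "cy" (pixels), "cam_to_world" (4x4, takes a point from camera to world coordinates); the wrist camera has in their place "T_tool_cam" (4x4, takes a point from camera to tool coordinates, whose origin is the TCP and whose axes are the flange's). Camera axes: x right, y down, z forward; pixel columns grow to the right and rows downward; lengths in mm; the calibration is good to about 2 mm. A picture is of the moment at which its call begins: read the wrist's pose just before it.
- r.finish_job(): hands the job in; it is judged then, once.
The state is a dict: "time_s": time; "joint_pos": joint angles; "qvel": joint speeds; "tau": joint torques, N m; "eef_pos": TCP position; "ee_rot": TCP orientation; "force": force on the tool from outside, world axes, zero at the start; "wrist_torque": the same for the moment, N m; "opening": opening from 0.0 (shut) to 1.0 (fully open); "finger_force": force on a finger pad.
Only numpy, scipy, OpenCV 4.12 (cv2) and the standard library are available. Lean on these libraries where they do the work, as an engineer would, in place of code of your own. Each camera call takes 0.05 s, during which the arm holds its last target. There are 200 camera calls.

## Working session

There is one attempt and no reset: what is moved stays moved. The work goes in short steps, Python scripts to look and compute and a tool call to move; the robot and the scene stay as the last step left them, time stands still between calls to the robot, and variables do not carry over. Pictures are saved under pics/ and viewed, at most 10 in all, crops included, and the job is handed in when it is done.

Besides the shell and the picture viewer there is one more tool, called as name([rows], argument=value, ...), one row to a line, values as JSON. jog_arm: Moves the arm, as the interface text tells. Its arguments: {"type":"object","properties":{"series":{"type":"array"},"fingers":{"type":"number"},"force":{"type":"number"}},"required":["series"]}

```bash
mkdir -p pics; ls
cat > h.py <<'E'
import numpy as np, cv2
from plant import r
def snap(n,f):
    c=r.camera(n); cv2.imwrite(f'pics/{f}.png',c['image'][...,::-1]); np.savez(f'pics/{f}.npz',**{k:np.array(v) for k,v in c.items()}); return c
def pt(f,u,v,z=None):
    c=np.load(f'pics/{f}.npz'); T=c['cam_to_world']; d=np.array([(u-c['cx'])/c['fx'],(v-c['cy'])/c['fy'],1])
    if z is None: s=float(c['depth'][int(v),int(u)])
    else: s=(z-T[2,3])/(T[:3,:3]@d)[2]
    return (T[:3,:3]@d*s+T[:3,3]).round(1)
E
python3 - <<'E'
from h import *
s=r.observe(); print(s['time_s'],s['eef_pos'],s['ee_rot'],s['opening'],r.grip_depth)
snap('top','t0'); snap('side','s0')
E
```

```text
pics
0.0 [ 150.47498638 -502.51079702  230.74801533] [[ 9.58012553e-01  2.86726203e-01 -1.81768700e-04]
 [ 2.86726195e-01 -9.58011708e-01  1.28709930e-03]
 [ 1.94908553e-04 -1.28517513e-03 -9.99999155e-01]] 1.003642069897606 18.700000000000003
```

View pics/t0.png

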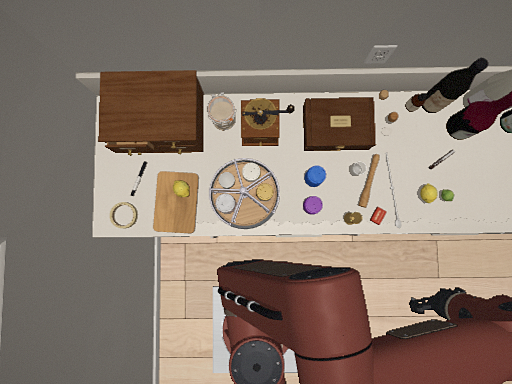

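View pics/s0.png

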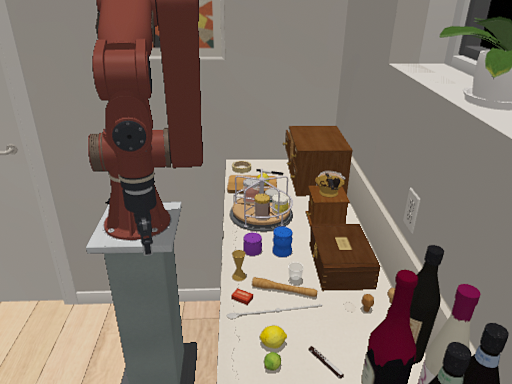

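The carousel is at about (244,192) in the top view, with +x up and +y left. I'll enlarge that area.

Run:
```python
from h import *
a=cv2.imread('pics/t0.png')[150:236,200:290]; cv2.imwrite('pics/t0c.png',cv2.resize(a,None,fx=6.6,fy=6.6,interpolation=cv2.INTER_CUBIC))
for u,v,z in [(244,192,165),(244,192,0),(212,192,65),(279,192,65),(244,159,65),(265,191,None),(251,171,None),(227,180,None),(225,203,None)]: print(u,v,pt('t0',u,v,z))
c=np.load('pics/t0.npz');print(c['cam_to_world'].round(3),c['fx'])
```

```text
244 192 [473.   33.9 165. ]
244 192 [489.7  40.2   0. ]
212 192 [484.6 150.1  65. ]
279 192 [481.5 -85.   65. ]
244 159 [600.5  36.7  65. ]
265 191 [479.8 -35.  122.3]
251 171 [552.7  11.8  94.1]
227 180 [525.9  96.9  68.5]
225 203 [441.2  99.6 121.2]
[[-1.200000e-02 -9.950000e-01  1.010000e-01  3.476910e+02]
 [-1.000000e+00  1.300000e-02  8.000000e-03 -1.302600e+01]
 [-1.000000e-02 -1.010000e-01 -9.950000e-01  1.407918e+03]
 [ 0.000000e+00  0.000000e+00  0.000000e+00  1.000000e+00]] 384.93824806567966
```

View pics/t0c.png

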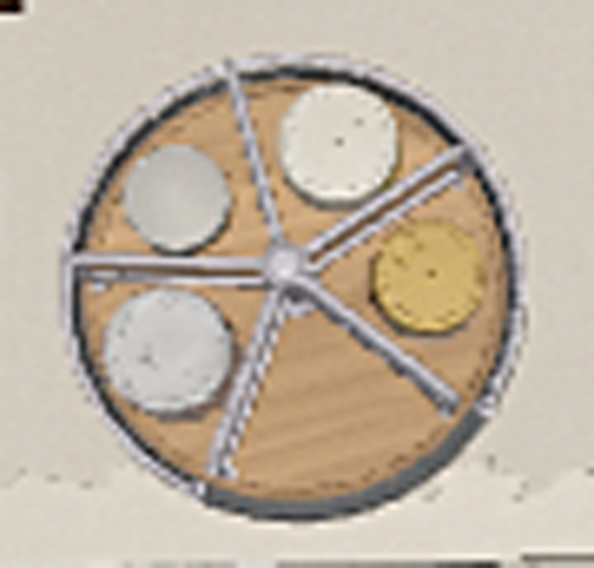

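The ghee jar (crop 428,275) sits to the right of the empty front compartment. So the tray must turn clockwise by one click. I'll put the shut finger down in the empty front compartment and push the front-left divider (crop 220,472).

Run:
```python
from h import *
f=lambda a,b,z:pt('t0',200+(a+.5)/6.6-.5,150+(b+.5)/6.6-.5,z)
C=f(285,262,165);print('C',C)
for n,a,b,z in [('L',72,258,157),('UR',460,153,157),('R',450,406,157),('F',220,470,157),('U',230,68,157),('lid',429,275,121),('gapL',203,490,65),('gapR',487,408,65)]:
    p=f(a,b,z);d=(p-C)[:2];print(n,p,np.hypot(*d).round(1),np.degrees(np.arctan2(d[1],d[0])).round(1))
s=r.observe();R=s['ee_rot'];C2=C[:2]
for ang in (180,): 
    g=np.append(C2+80*np.array([np.cos(np.radians(ang)),np.sin(np.radians(ang))]),230)
    print(g,R.T@(g-s['eef_pos']))
```

```text
C [482.   37.9 165. ]
L [486.2 143.8 157. ] 106.0 87.7
UR [536.2 -49.3 157. ] 102.7 -58.1
R [410.5 -42.4 157. ] 107.5 -131.7
F [380.5  71.1 157. ] 106.8 161.9
U [580.6  64.8 157. ] 102.2 15.3
lid [479.1 -33.6 121. ] 71.6 -92.3
gapL [372.5  86.3  65. ] 119.7 156.2
gapR [413.8 -64.1  65. ] 122.7 -123.8
[402.   37.9 230. ] [ 395.938367   -445.67269537    1.3646201 ]
```

jog_arm([
  {"x": 0.88,"y": -0.98},
  {"x": 0.88,"y": -0.98},
  {"x": 0.88,"y": -0.98},
  {"x": 0.88,"y": -0.98},
  {"x": 0.88,"y": -0.98},
], fingers=-1, force=20)

```text
invalid input at $.series[0]: expected keys x, y, z, turn
```

jog_arm([
  {"x": 0.88,"y": -0.98},
  {"x": 0.88,"y": -0.98},
  {"x": 0.88,"y": -0.98},
  {"x": 0.88,"y": -0.98},
  {"x": 0.88,"y": -0.98},
])

```text
invalid input at $.series[0]: expected keys x, y, z, turn
```

jog_arm([
  {"x": 0.88,"y": -0.98},
  {"x": 0.88,"y": -0.98},
  {"x": 0.88,"y": -0.98},
  {"x": 0.88,"y": -0.98},
  {"x": 0.86,"y": -0.95},
])

```text
invalid input at $.series[0]: expected keys x, y, z, turn
```

jog_arm([
  {},
  {},
])

```text
invalid input at $.series[0]: expected keys x, y, z, turn
```

Run:
```python
from h import *
s=r.observe(); print(s['time_s'],s['eef_pos'],s['ee_rot'].round(3),s['opening'],s['force'])
snap('side','s1'); snap('wrist','w1')
a=cv2.imread('pics/s1.png')[60:240,100:340]; cv2.imwrite('pics/s1c.png',cv2.resize(a,None,fx=3,fy=3))
```

```text
0.1 [ 150.4686259  -502.58546875  230.79370607] [[ 0.958  0.287 -0.   ]
 [ 0.287 -0.958  0.001]
 [ 0.    -0.001 -1.   ]] 0.9968878925504144 [-0.21767724  0.3531002  -0.04495087]
```

View pics/s1c.png

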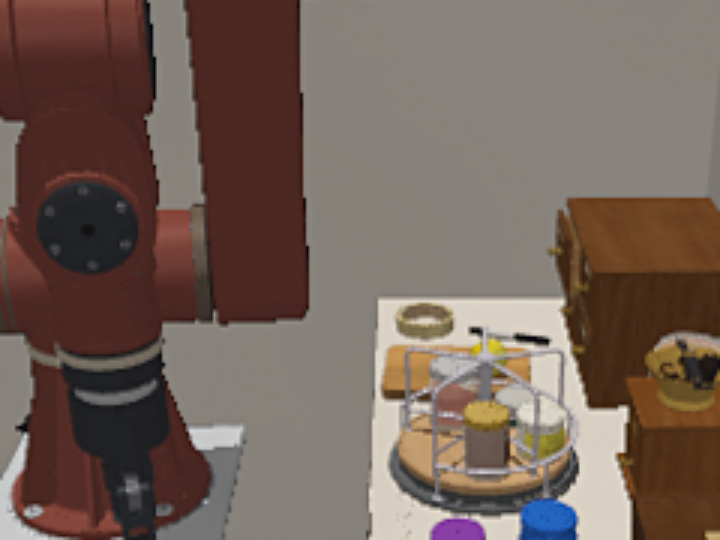

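View pics/w1.png

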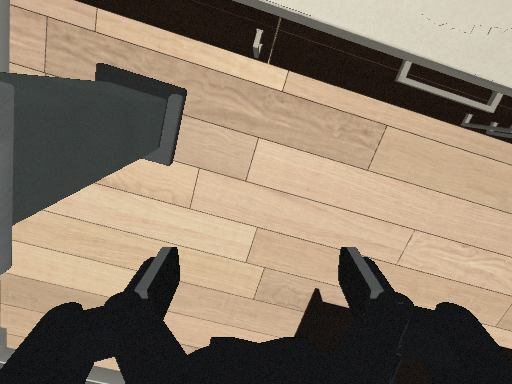

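The side crop shows the brown jar with the gold lid at (487,435), on the near right of the carousel, so it is the ghee jar. The arm hasn't moved: the calls were refused because every row needs all four keys.

jog_arm([
  {"x": 0.88,"y": -0.98,"z": 0,"turn": 0},
  {"x": 0.88,"y": -0.98,"z": 0,"turn": 0},
  {"x": 0.88,"y": -0.98,"z": 0,"turn": 0},
  {"x": 0.88,"y": -0.98,"z": 0,"turn": 0},
  {"x": 0.88,"y": -0.98,"z": 0,"turn": 0},
], fingers=-1, force=20)

```text
time_s: 0.82
eef_pos: [235.2, -323.0, 231.2]
ee_rot: [[0.958, 0.286, 0.0], [0.286, -0.958, 0.0], [0.0, -0.0, -1.0]]
force: [0.7, -0.3, -1.0]
opening: 0.005
finger_force: 0.0
```

jog_arm([
  {"x": 0.88,"y": -0.98,"z": 0,"turn": 0},
  {"x": 0.88,"y": -0.98,"z": 0,"turn": 0},
  {"x": 0.88,"y": -0.98,"z": 0,"turn": 0},
  {"x": 0.88,"y": -0.98,"z": 0,"turn": 0},
  {"x": 0.88,"y": -0.98,"z": 0,"turn": 0},
])

```text
time_s: 1.45
eef_pos: [319.5, -144.4, 231.4]
ee_rot: [[0.958, 0.287, 0.0], [0.287, -0.958, -0.0], [0.0, 0.0, -1.0]]
force: [0.7, 0.6, -0.2]
opening: -0.001
finger_force: 0.0
```

jog_arm([
  {"x": 0.88,"y": -0.98,"z": 0,"turn": 0},
  {"x": 0.88,"y": -0.98,"z": 0,"turn": 0},
  {"x": 0.88,"y": -0.98,"z": 0,"turn": 0},
  {"x": 0.86,"y": -0.95,"z": 0,"turn": 0},
  {"x": 0.8,"y": -0.95,"z": 0,"turn": 0},
])

```text
time_s: 2.08
eef_pos: [401.5, 31.8, 231.3]
ee_rot: [[0.958, 0.287, 0.0], [0.287, -0.958, -0.0], [0.0, 0.0, -1.0]]
force: [0.7, -0.2, 0.7]
opening: 0.001
finger_force: 0.0
```

jog_arm([
  {"x": 0,"y": 0,"z": 0,"turn": 0},
  {"x": 0,"y": 0,"z": 0,"turn": 0},
])

```text
time_s: 2.33
eef_pos: [400.8, 30.3, 231.2]
ee_rot: [[0.958, 0.287, -0.001], [0.287, -0.958, -0.0], [-0.001, 0.0, -1.0]]
force: [-0.6, -0.1, 0.0]
opening: 0.001
finger_force: 0.0
```

Run:
```python
from h import *
s=r.observe(); print(s['time_s'],s['eef_pos'],s['ee_rot'].round(3),s['force'])
c=snap('wrist','w2'); print(c['T_tool_cam'].round(3),c['fx'])
```

```text
2.325 [400.75629907  30.27371923 231.16343841] [[ 0.958  0.287 -0.001]
 [ 0.287 -0.958 -0.   ]
 [-0.001  0.    -1.   ]] [-0.62055913 -0.10225933  0.03045534]
[[  -0.      -0.946   -0.324   83.864]
 [   1.      -0.       0.      -1.562]
 [  -0.      -0.324    0.946 -142.471]
 [   0.       0.       0.       1.   ]] 279.5916396133721
```

View pics/w2.png

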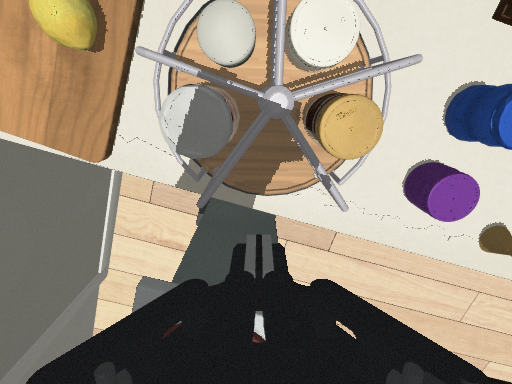

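The wrist view shows the post top at (277,100), the front dividers' outer ends at (203,207) and (345,208), and the empty compartment between them. I'll cross-check the geometry with these before going down.

Run:
```python
from h import *
c=np.load('pics/w2.npz');s=r.observe();T=np.eye(4);T[:3,:3]=s['ee_rot'];T[:3,3]=s['eef_pos'];T=T@c['T_tool_cam']
def w(u,v,z):
    d=T[:3,:3]@np.array([(u-c['cx'])/c['fx'],(v-c['cy'])/c['fy'],1]);return (d*(z-T[2,3])/d[2]+T[:3,3]).round(1)
C=w(277,100,165)
print(C)
for u,v in [(205,204),(343,206),(139,50),(420,59)]:
    p=w(u,v,157);d=(p-C)[:2];print(p,np.hypot(*d),np.degrees(np.arctan2(d[1],d[0])))
print(w(350,112,121))
```

```text
[481.6  42.  165. ]
[386.2  73.7 157. ] 100.52885158003153 161.61912078623627
[417.4 -37.  157. ] 101.7970530025305 -129.09931926737312
[485.7 144.  157. ] 102.08236870292538 87.69817352519729
[536.7 -46.6 157. ] 104.33585193978148 -58.12267785564548
[490.6 -24.7 121. ]
```

The two views agree: axis at about (482,40), push divider at about 160°, front at about 196°. Going down into the empty compartment, then closing in.

jog_arm([
  {"x": 0,"y": 0,"z": 0.82,"turn": 0},
  {"x": 0,"y": 0,"z": 0.82,"turn": 0},
  {"x": 0,"y": 0,"z": 0.82,"turn": 0},
  {"x": 0,"y": 0,"z": 0.8,"turn": 0},
  {"x": 0,"y": 0,"z": 0,"turn": 0},
])

```text
time_s: 3.0
eef_pos: [399.6, 29.8, 132.6]
ee_rot: [[0.958, 0.285, -0.003], [0.285, -0.958, 0.0], [-0.003, -0.001, -1.0]]
force: [-0.4, 0.3, 0.9]
opening: -0.001
finger_force: 0.0
```

jog_arm([
  {"x": 0.07,"y": -0.25,"z": 0,"turn": 0},
  {"x": 0.07,"y": -0.25,"z": 0,"turn": 0},
  {"x": 0.05,"y": -0.11,"z": 0,"turn": 0},
  {"x": 0.05,"y": -0.11,"z": 0,"turn": 0},
])

```text
time_s: 3.5
eef_pos: [402.1, 53.5, 133.8]
ee_rot: [[0.958, 0.287, 0.001], [0.287, -0.958, -0.0], [0.001, 0.001, -1.0]]
force: [0.6, -0.2, 0.7]
opening: -0.002
finger_force: 0.2
```

jog_arm([
  {"x": 0.054,"y": -0.104,"z": 0,"turn": 0},
  {"x": 0.059,"y": -0.101,"z": 0,"turn": 0},
  {"x": 0.063,"y": -0.099,"z": 0,"turn": 0},
  {"x": 0.067,"y": -0.096,"z": 0,"turn": 0},
  {"x": 0.072,"y": -0.093,"z": 0,"turn": 0},
])

```text
time_s: 4.12
eef_pos: [406.7, 70.2, 133.5]
ee_rot: [[0.958, 0.287, -0.0], [0.287, -0.958, -0.0], [-0.0, 0.0, -1.0]]
force: [0.6, -2.0, -0.2]
opening: -0.001
finger_force: 1.0
```

jog_arm([
  {"x": 0.075,"y": -0.09,"z": 0,"turn": 0},
  {"x": 0.079,"y": -0.087,"z": 0,"turn": 0},
  {"x": 0.082,"y": -0.083,"z": 0,"turn": 0},
  {"x": 0.086,"y": -0.079,"z": 0,"turn": 0},
  {"x": 0.089,"y": -0.076,"z": 0,"turn": 0},
])

```text
time_s: 4.75
eef_pos: [414.9, 85.8, 133.5]
ee_rot: [[0.958, 0.287, -0.0], [0.287, -0.958, 0.0], [-0.0, -0.0, -1.0]]
force: [0.1, -2.1, -0.5]
opening: -0.002
finger_force: 1.0
```

jog_arm([
  {"x": 0.092,"y": -0.072,"z": 0,"turn": 0},
  {"x": 0.095,"y": -0.068,"z": 0,"turn": 0},
  {"x": 0.098,"y": -0.063,"z": 0,"turn": 0},
  {"x": 0.101,"y": -0.059,"z": 0,"turn": 0},
])

```text
time_s: 5.25
eef_pos: [423.9, 96.7, 133.5]
ee_rot: [[0.958, 0.287, 0.0], [0.287, -0.958, 0.0], [0.0, -0.0, -1.0]]
force: [-0.4, -1.4, 0.4]
opening: -0.0
finger_force: 0.3
```

jog_arm([
  {"x": 0.103,"y": -0.055,"z": 0,"turn": 0},
  {"x": 0.106,"y": -0.05,"z": 0,"turn": 0},
  {"x": 0,"y": 0,"z": 0,"turn": 0},
])

```text
time_s: 5.62
eef_pos: [429.1, 101.5, 133.5]
ee_rot: [[0.958, 0.287, 0.0], [0.287, -0.958, 0.0], [0.0, -0.0, -1.0]]
force: [-0.3, -0.7, 0.3]
opening: -0.0
finger_force: 0.0
```

jog_arm([
  {"x": 0,"y": 0,"z": 0,"turn": 0},
  {"x": 0,"y": 0,"z": 0,"turn": 0},
  {"x": 0,"y": 0,"z": 0,"turn": 0},
])

```text
time_s: 6.0
eef_pos: [428.8, 101.2, 133.5]
ee_rot: [[0.958, 0.287, 0.0], [0.287, -0.958, 0.0], [0.0, -0.0, -1.0]]
force: [-0.1, -0.6, 0.3]
opening: -0.001
finger_force: 0.0
```

Run:
```python
from h import *
s=r.observe(); print(s['time_s'],s['eef_pos'],s['force'])
snap('wrist','w3')
```

```text
6.0 [428.78068994 101.21558175 133.53404368] [-0.09542725 -0.58613053  0.25674798]
```

View pics/w3.png

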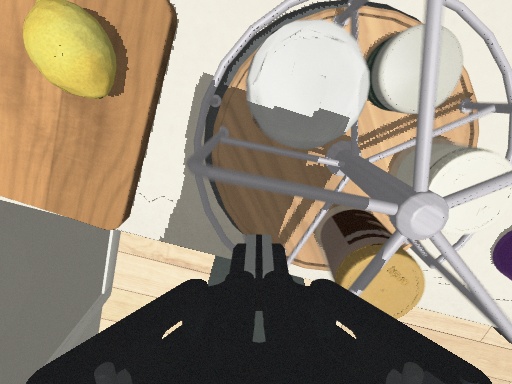

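The tray has snapped on: the gold lid is at (383,285) at the front, and the finger is free in the empty compartment with dividers on both sides. Lifting straight up.

jog_arm([
  {"x": 0,"y": 0,"z": -0.6,"turn": 0},
  {"x": 0,"y": 0,"z": -0.9,"turn": 0},
  {"x": 0,"y": 0,"z": -0.9,"turn": 0},
  {"x": 0,"y": 0,"z": -0.9,"turn": 0},
  {"x": 0,"y": 0,"z": -0.3,"turn": 0},
])

```text
time_s: 6.68
eef_pos: [429.5, 101.3, 242.7]
ee_rot: [[0.958, 0.287, 0.002], [0.287, -0.958, 0.0], [0.002, 0.001, -1.0]]
force: [0.8, 0.7, -0.5]
opening: -0.001
finger_force: 0.0
```

jog_arm([
  {"x": -0.9,"y": 0.9,"z": -0.2,"turn": 0},
  {"x": -0.9,"y": 0.98,"z": 0,"turn": 0},
  {"x": -0.9,"y": 0.98,"z": 0,"turn": 0},
  {"x": -0.9,"y": 0.98,"z": 0,"turn": 0},
  {"x": -0.9,"y": 0.98,"z": 0,"turn": 0},
])

```text
time_s: 7.3
eef_pos: [340.0, -76.8, 246.8]
ee_rot: [[0.958, 0.287, -0.001], [0.287, -0.958, 0.0], [-0.0, -0.0, -1.0]]
force: [-0.4, -1.3, -0.1]
opening: 0.001
finger_force: 0.0
```

jog_arm([
  {"x": -0.8,"y": 0.98,"z": 0,"turn": 0},
  {"x": -0.8,"y": 0.98,"z": 0,"turn": 0},
  {"x": -0.8,"y": 0.98,"z": 0,"turn": 0},
  {"x": -0.8,"y": 0.98,"z": 0,"turn": 0},
  {"x": -0.8,"y": 0.98,"z": 0,"turn": 0},
])

```text
time_s: 7.92
eef_pos: [267.2, -252.1, 246.8]
ee_rot: [[0.958, 0.286, -0.0], [0.286, -0.958, 0.001], [-0.0, -0.001, -1.0]]
force: [0.7, 0.2, -0.1]
opening: 0.002
finger_force: 0.0
```

jog_arm([
  {"x": 0,"y": 0,"z": 0,"turn": 0},
  {"x": 0,"y": 0,"z": 0,"turn": 0},
  {"x": 0,"y": 0,"z": 0,"turn": 0},
  {"x": 0,"y": 0,"z": 0,"turn": 0},
])

```text
time_s: 8.43
eef_pos: [268.4, -250.6, 247.5]
ee_rot: [[0.958, 0.288, 0.0], [0.288, -0.958, 0.0], [0.0, -0.0, -1.0]]
force: [-0.2, 0.8, 0.3]
opening: 0.001
finger_force: 0.0
```

Run:
```python
from h import *
s=r.observe(); print(s['time_s'],s['eef_pos'],s['force'])
snap('top','t2')
a=cv2.imread('pics/t2.png')[150:236,200:290]; cv2.imwrite('pics/t2c.png',cv2.resize(a,None,fx=6.6,fy=6.6,interpolation=cv2.INTER_CUBIC))
```

```text
8.425 [ 268.42055545 -250.56738437  247.47863459] [-0.18160508  0.84781733  0.34413614]
```

View pics/t2c.png

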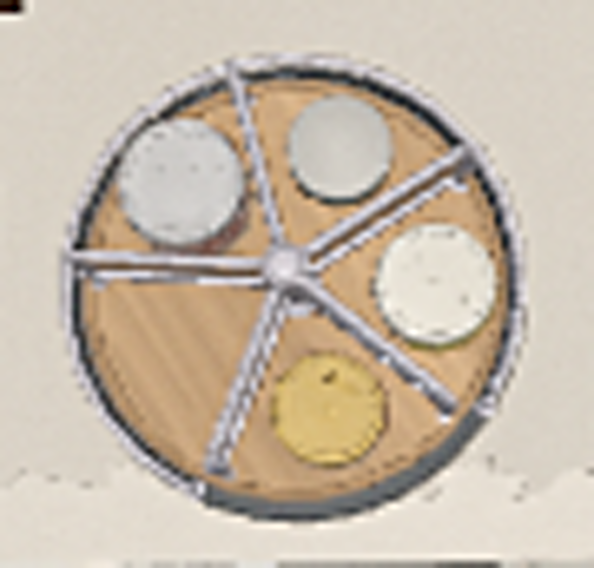

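The gold-lidded jar (329,408) is in the front compartment, the dividers are back at their click angles and all the jars look upright. Next I'll check the sideways offset and that the tray is at rest.

Run:
```python
from h import *
f=lambda a,b,z:pt('t2',200+(a+.5)/6.6-.5,150+(b+.5)/6.6-.5,z)
C=f(285,262,165); p=f(329,408,121); d=(p-C)[:2]
for fr in (194,195,196,197):
    a=np.radians(fr+180); print(fr,p,np.hypot(*d),'x',d@[np.cos(a),np.sin(a)],'y',d@[-np.sin(a),np.cos(a)])
c=snap('top','t3'); a=np.load('pics/t2.npz')['image'][150:236,200:290].astype(int); print(abs(a-c['image'][150:236,200:290]).max())
```

```text
194 [412.1  18.  121. ] 72.67750683670978 x -72.63791698912553 y -2.3985444504755864
195 [412.1  18.  121. ] 72.67750683670978 x -72.66871425514601 y -1.1304726904863027
196 [412.1  18.  121. ] 72.67750683670978 x -72.67737592684675 y 0.13794342243570556
197 [412.1  18.  121. ] 72.67750683670978 x -72.66389936579861 y 1.4063175164548798
10
```

The jar is within about 2 mm of the gap's middle and 73 mm in front of the axis. The tray is at rest and the arm is clear.

```bash
python3 -c "
from plant import r
print(r.finish_job())"
```

```text
the job is handed in; nothing more can be done
None
```

I turned the carousel one click clockwise with a fingertip; the ghee jar came to rest in the front gap, about 2 mm off its middle and 73 mm in front of the axis, and I handed the job in (no verdict was returned).

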